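Slide the doughnut tray through the post gap into the hand-over bay

ROBOT

A 7-joint arm with a two-finger parallel gripper is mounted at the origin on the work surface. World frame = base frame: x ahead of the robot, y to its left, z up, the work surface at z = 0. Lengths are in mm, angles in rad, forces in N, time in s.
With the tool pointing down it reaches from about 425 to 825 mm from the base axis. Payload 3.6 kg.
Tool frame: the origin (TCP) lies at the very end of the fingers, on their centre line; the grasp point (between the pads) lies 19 mm behind it (r.pinch_z is the distance from the TCP to the grasp point, in mm); z points along the fingers, y is the line along which they close (so a half turn about z gives the same grasp; the last joint's range is limited). The gripper opens to 85 mm and grips with 20 to 120 N. Pads are 22 mm wide; open, the fingers measure 114 mm over their backs; the gripper's body (76 mm by 85 mm) begins 54 mm behind the grasp point. The pads swing forward as they close: fully open they stand 13 mm farther back than shut.
Start: joints at [-1.183, 0.615, -0.013, 1.423, 0.008, 1.103, -0.04], TCP at [261.919, 594.862, 231.297] pointing down, gripper open.
Joint ranges: [-3.12, 3.12], [-0.3, 2.06], [-1.34, 1.32], [0.26, 2.42], [-1.36, 4.5], [0.01, 1.98], [-2.84, 2.84]. Speed limits (rad/s): [2.79, 2.79, 3.14, 3.14, 3.14, 3.14, 3.14].

INTERFACE

Orientations are given as [roll, pitch, yaw] about the fixed x, y, z axes, in that order (R = Rz(yaw) Ry(pitch) Rx(roll)).
In Python, from station import r gives the robot as it stands. The module is installed in compiled form; this text tells all that it offers.
- The arm moves only by the tool drive_tool, never from a script. Its argument "targets" is a list of rows, each a list of 7 numbers: the turn, a rotation vector about the tool's x, y, z in units of 8 degrees (1.0 is 8 degrees), then the shift along the tool's x, y, z in m, then the opening in per cent of the stroke, from 0 (shut) to 100 (fully open). In form: [[ax, ay, az, x, y, z, hand], ...]. A call has 1 to 8 rows; each row is the pose to reach, as a shift and turn from the pose commanded when the call began, along the tool's axes at that moment; what a row does not reach only later rows make up. A row lasts 1/10 s, in which the tool goes at most 50 mm and 8.59 degrees, less where a joint would pass 70% of its speed; a pose out of reach is approached as far as the arm can. A call with a gripper value outside its range is refused whole. The fingers move at their own pace and stop on an object; "force" is the grip in N (left out, the last holds). Time passes only in rows, so rows that repeat a pose let the fingers close. It gives the time, the measured TCP pose, the force, the opening and the grip force at its end, in the units of the state.
- r.observe(): the state, without advancing time (a new reading comes with each control period).
- r.camera(name): name is "scene" or "top" or "wrist"; returns a dict with "color" (400x640x3 uint8, red, green, blue), "fx", "fy", "cx", "cy" (pixels), "k1" (the pictures are not rectified: a ray, as slopes to the right and down, at radius r is drawn at 1 + k1 r^2 times it, then the intrinsics apply), "rvec" (rotation vector, rad) and "tvec" (3), from world to camera coordinates, as OpenCV has them. Camera axes: x right, y down, z forward; pixel columns grow to the right and rows downward; lengths in mm; the calibration is good to about 2 mm. A picture is of the moment at which its call begins. There is no depth.
- r.finish_job(): hands the job in; it is judged then, once.
The state is a dict: "t": time; "joints": joint angles; "joint_velocities": joint speeds; "joint_torque": joint torques, N m; "tool_pos": TCP position; "tcp_rot": TCP orientation; "wrist_force": force on the tool from outside, world axes, zero at the start; "ft_torque": the same for the moment, N m; "grip_width": opening from 0.0 (shut) to 1.0 (fully open); "grasp_force": force on a finger pad.
Only numpy, scipy, OpenCV 4.12 (cv2) and the standard library are available. Lean on these libraries where they do the work, as an engineer would, in place of code of your own. Each camera call takes 0.05 s, during which the arm holds its last target. There are 200 camera calls.

TASK

Push the small tray with the two doughnuts along the bench, endways through the narrow gap between the two short steel posts, and on between the side rods until its leading end sits flat against the stop bar at the back of the bay. Only push it with the fingers: the tray stays flat on the bench and is never lifted or tipped, and the doughnuts stay in it untouched. Leave all the other things on the bench where they are.

Things in the scene. Friction and masses are not known exactly. Their poses are not given: they have to be found in the camera images.
- bay: steel bay fixed to the bench: two posts, side rods and a stop bar. Origin on the bench half-way between the posts; +y is the direction of the push (roughly world +y), x runs from post to post. The tray starts on the open -y side; nothing but the bay stands within 80 mm of it. The bay's floor is the bench itself.
- bay_post0 (a point): foot of the post at bay x = -70 mm, y = 0 (bench level, on the post's axis). Post 28 mm diameter, 50 high; the gap between the two posts is 112 mm wide. A foot plate 4 high lies on its outer side, 72 to 112 from the bay's middle
- bay_post1 (a point): the same for the post at bay x = +70 mm. Behind each post a side rod, 10 mm diameter, centred 13 above the bench at bay x = -76 or +76, runs along y to the stop bar
- bay_stop (a point): middle of the stop bar's near face, at bench level: bay x = 0, y = 205 mm. The bar is 164 mm long (along x), 30 high, 20 thick
- bay_home (a point): the point on the bench where the tray's origin lies when it is home against the stop bar: bay x = 0, y = 120 mm
- tray: shallow open yellow plastic tray, loose, about 0.37 kg with doughnuts (mass varies); a few newtons slide it. Outside 100 (its x) by 170 (its y) by 26 mm high, walls and floor 4. Origin: centre of its underside. Its y axis starts within 20 degrees of the bay's y, its middle up to 45 to either side of the bay's y axis. It passes the gap along its own y, 6 to spare each side
- doughnut0: glazed doughnut, loose in the -y half of the tray: 76 diameter, 29 high, so it stands 7 above the rim; origin at the centre of its underside
- doughnut1: the same, in the +y half of the tray
- cutter: bystander: steel doughnut cutter, ring 72 across with a bow handle, 56 high; origin at its underside
- shaker: bystander: steel shaker jar, 54 diameter, 95 high; origin at its underside
- mug: bystander: white mug, 76 diameter, 88 high; origin at its underside
- glaze_bowl: bystander: steel bowl, 130 diameter, 60 high; origin at its underside
- scraper: bystander: spatula, 280 long, lying on the bench, origin at mid-length
- brush: bystander: pastry brush, 200 long, lying on the bench, origin at mid-length
- syrup: bystander: white bottle, 60 diameter, 150 high; origin at its underside
There are look-alikes about, which are no part of the job. What is shaped like the doughnut1 but blue or turquoise is not meant.

How it is judged:
By the outcome, as a careful person would: the job done as asked, in the order asked, and still so for the second after the job is handed in, with the robot touching nothing.
It also fails if it takes over 61 s, if anything falls off the work surface, if the arm or the gripper's body presses on something with over 40 N, if the wrist force passes 120 N, or if a joint passes its speed limit or range.

## Working session

There is one attempt and no reset: what is moved stays moved. The work goes in short steps, Python scripts to look and compute and a tool call to move; the robot and the scene stay as the last step left them, time stands still between calls to the robot, and variables do not carry over. Pictures are saved under pics/ and viewed, at most 13 in all, crops included, and the job is handed in when it is done.

Besides the shell and the picture viewer there is one more tool, called after "Emit:" as a command line: name --pt "numbers of a row" for each row, then --argument value for the rest. drive_tool: Moves the arm, as the interface text tells. Its arguments: {"type":"object","properties":{"targets":{"type":"array","items":{"type":"array","items":{"type":"number"}}},"force":{"type":"number"}},"required":["targets"]}

```bash
mkdir -p pics
cat > h.py <<'E'
import numpy as np, cv2
from station import r
from scipy.spatial.transform import Rotation as Ro
def cam(n):
    c=r.camera(n); c['R']=Ro.from_rotvec(np.array(c['rvec']).ravel()).as_matrix(); c['t']=np.array(c['tvec']).ravel(); return c
def save(c,n,crop=None,s=1):
    im=c['color'][:,:,::-1]
    if crop: x0,y0,x1,y1=crop; im=im[y0:y1,x0:x1]
    cv2.imwrite('pics/'+n,cv2.resize(im,None,fx=s,fy=s))
def ray(c,uv):
    d=np.array([(uv[0]-c['cx'])/c['fx'],(uv[1]-c['cy'])/c['fy']]); p=d.copy()
    for _ in range(30): p=d/(1+c['k1']*(p@p))
    return -c['R'].T@c['t'], c['R'].T@np.array([p[0],p[1],1])
def onz(c,uv,z):
    o,d=ray(c,uv); return o+d*(z-o[2])/d[2]
def proj(c,P):
    q=c['R']@np.array(P,float)+c['t']; p=q[:2]/q[2]; p=p*(1+c['k1']*(p@p)); return p*[c['fx'],c['fy']]+[c['cx'],c['cy']]
E
python3 - <<'E'
from h import *
for n in('top','scene'):
    c=cam(n); save(c,n+'0.png'); print(n,-c['R'].T@c['t'],c['R'][2],c['fx'],c['k1'])
o=r.observe(); print(o['tool_pos'],o['tcp_rot'],o['wrist_force'],o['grip_width'],o['t'])
E
```

```text
top [ 213.32754866   35.14582808 1699.91311496] [ 0.17946566 -0.00937216 -0.98371959] 503.2756120510945 -0.028311829484796446
scene [1474.78890438  648.35160853  976.06491229] [-0.65534127 -0.41736048 -0.62955385] 461.5851969434538 -0.06501671647784929
[261.64797088 594.23969925 230.23404873] [-3.13921863e+00  2.21265805e-05  2.72683081e+00] [-0.55269676 -0.01815806  0.71376086] 0.9971478700384627 0.1
```

View pics/top0.png

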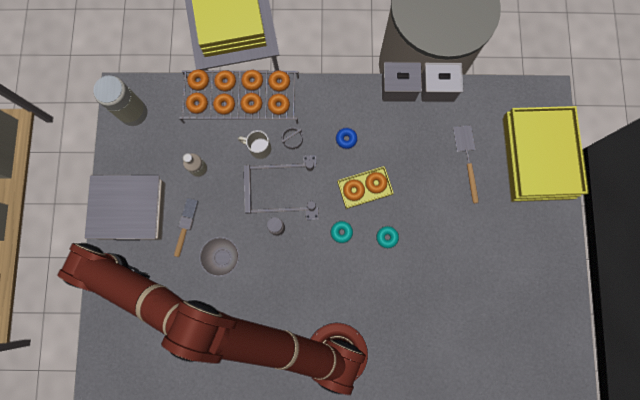

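View pics/scene0.png

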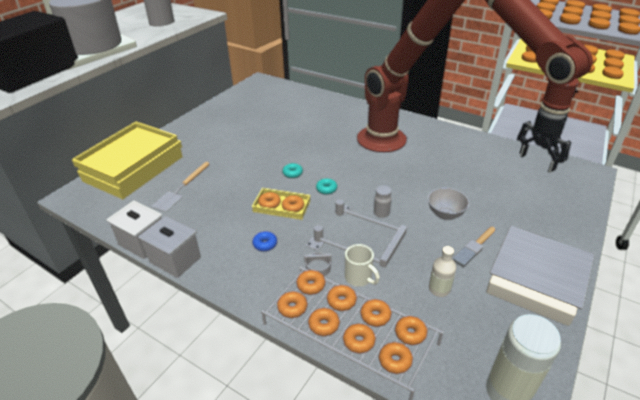

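The top view shows the yellow tray with two orange doughnuts at (365,187). The bay's posts are at (309,162) and (311,207), and the stop bar is at (247,190). Things that could be taken for the tray are the big yellow tray (545,155) and the stacked yellow trays (228,25). The rings at (346,138) blue and (342,232), (387,237) turquoise, and the rack of doughnuts (240,90), are not meant either. I choose (365,187) and check it in a close crop.

Run:
```python
from h import *
c=cam('top'); save(c,'crop1.png',(230,120,430,260),4)
hsv=cv2.cvtColor(c['color'],cv2.COLOR_RGB2HSV)
for (n,crop) in (('top',(325,160,405,215)),):
    m=((hsv[...,1]>70)&(hsv[...,0]<38)).astype(np.uint8); k=np.zeros_like(m); k[160:215,325:405]=1; m*=k
    cs=max(cv2.findContours(m,0,1)[0],key=cv2.contourArea)
    hull=cv2.convexHull(cs)[:,0].astype(float)
    P=np.array([onz(c,p,24)[:2] for p in hull],np.float32)
    print(cv2.minAreaRect(P),cv2.boxPoints(cv2.minAreaRect(P)))
```

```text
((551.3115234375, -94.09806823730469), (103.48199462890625, 171.76217651367188), 17.371057510375977) [[ 476.2898     -27.581638 ]
 [ 527.5709    -191.50995  ]
 [ 626.33325   -160.6145   ]
 [ 575.0521       3.3138123]]
```

View pics/crop1.png

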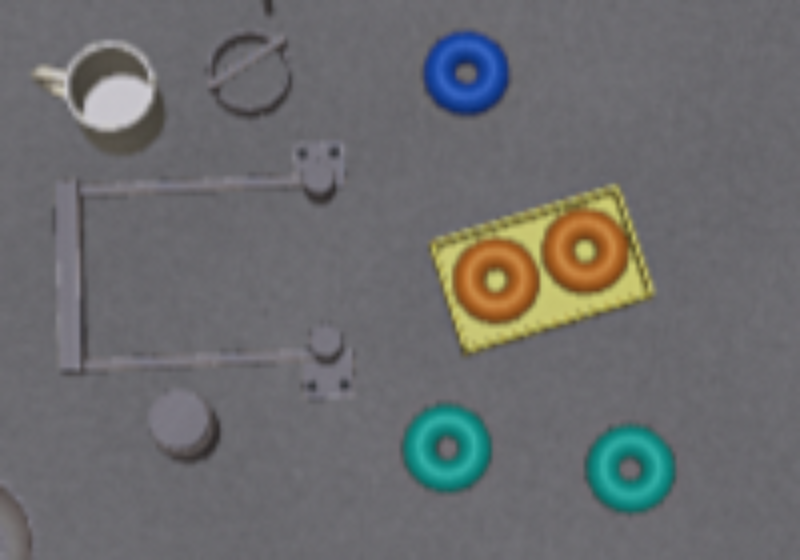

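The crop confirms the target: yellow tray with two orange doughnuts; crop post tops at about (320,181) and (325,340), stop bar near face (80,182)-(83,372).

Run:
```python
from h import *
c=cam('top'); f=lambda u,v:(230+(u-1.5)/4,120+(v-1.5)/4)
pts={'p1':(*f(320,181),50),'p0':(*f(325,339),50),'s1':(*f(80,182),30),'s0':(*f(84,372),30)}
W={k:onz(c,v[:2],v[2]) for k,v in pts.items()}
for k in W: print(k,W[k])
p0,p1=W['p0'][:2],W['p1'][:2]; d=p1-p0; print('gap',np.linalg.norm(d),'origin',(p0+p1)/2)
st=(W['s0']+W['s1'])[:2]/2; o=(p0+p1)/2; print('depth',st-o,np.linalg.norm(st-o))
print('angs',np.degrees(np.arctan2(d[1],d[0])),np.degrees(np.arctan2(-(st-o)[0],(st-o)[1])))
s=cam('scene'); save(s,'s1.png',(240,170,440,290),4)
for k in W: print(k,(proj(s,W[k])-[240,170])*4)
```

```text
p1 [620.52423368  93.7913378   50.        ]
p0 [485.66496416  88.19987026  50.        ]
s1 [623.5818143 298.9645947  30.       ]
s0 [460.04132219 290.35955055  30.        ]
gap 134.97513505398814 origin [553.09459892  90.99560403]
depth [-11.28303068 203.66646859] 203.97876656840606
angs 2.374209093432894 3.1709190774410967
p1 [314.58757134 229.78322802]
p0 [398.86717715 129.11499169]
s1 [559.296922   353.99721511]
s0 [644.02115783 216.78779429]
```

View pics/s1.png

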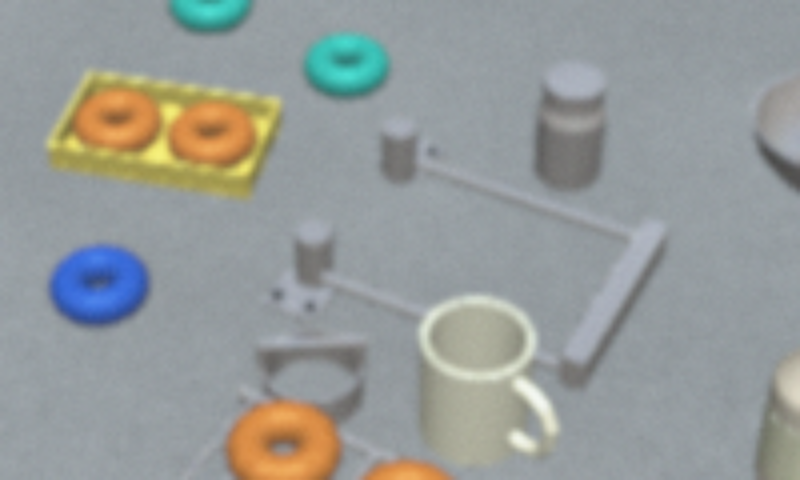

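Post tops land at (314,230) and (399,128) in the scene crop, within a pixel or so of the top-view prediction, so bay and tray are settled: bay origin (553,91) turned about 2.9°; tray (551,-94) turned 17.4°. The fingers go half open across the tray's -y end.

```bash
cat >> h.py <<'E'
def go(*T):
    o=r.observe(); p=np.array(o['tool_pos']); R=Ro.from_euler('xyz',o['tcp_rot'])
    print('t',round(o['t'],2),'at',p.round(1),'yaw',np.degrees(o['tcp_rot'][2]).round(1),'F',np.array(o['wrist_force']).round(1),'w',round(o['grip_width'],2))
    for x,y,z,yaw in T:
        d=R.inv().apply(np.array([x,y,z])-p)/1000; a=(R.inv()*Ro.from_euler('xyz',[np.pi,0,np.radians(yaw)])).as_rotvec()/np.radians(8)
        print(a.round(2),d.round(4))
E
python3 -c "
from h import *
go((594,-232,200,107.4))"
```

```text
t 0.25 at [261.8 594.6 230.8] yaw 156.2 F [-0.   0.1 -0.3] w 1.0
[-0.01  0.    6.1 ] [-0.6371 -0.6226  0.0315]
```

Emit:
drive_tool --pt "0 0 2.5 -0.26 -0.255 0 50" --pt "0 0 2.5 -0.26 -0.255 0 50" --pt "0 0 2.5 -0.26 -0.255 0 50" --pt "0 0 2.5 -0.26 -0.255 0 50" --pt "0 0 6.1 -0.637 -0.623 0.03 50" --pt "0 0 6.1 -0.637 -0.623 0.03 50" --pt "0 0 6.1 -0.637 -0.623 0.03 50" --pt "0 0 6.1 -0.637 -0.623 0.03 50"

```text
t: 1.05
tool_pos: [411.2, 222.0, 222.9]
tcp_rot: [3.141, -0.0, 1.872]
wrist_force: [1.4, 0.1, -0.4]
grip_width: 0.5
grasp_force: 0.0
```

```bash
python3 -c "
from h import *
go((594,-232,200,107.4))"
```

```text
t 1.05 at [411.2 222.  222.9] yaw 107.2 F [ 1.4  0.1 -0.4] w 0.5
[ 0.01 -0.   -0.02] [-0.4878  0.04    0.0228]
```

Emit:
drive_tool --pt "0 0 0 -0.488 0.04 0.023 50" --pt "0 0 0 -0.488 0.04 0.023 50" --pt "0 0 0 -0.488 0.04 0.023 50" --pt "0 0 0 -0.488 0.04 0.023 50" --pt "0 0 0 -0.488 0.04 0.023 50" --pt "0 0 0 -0.488 0.04 0.023 50" --pt "0 0 0 -0.488 0.04 0.023 50" --pt "0 0 0 -0.488 0.04 0.023 50"

```text
t: 1.85
tool_pos: [561.8, -148.1, 203.8]
tcp_rot: [3.141, -0.0, 1.875]
wrist_force: [2.0, -0.2, -0.2]
grip_width: 0.494
grasp_force: 0.0
```

Emit:
drive_tool --pt "0 0 0 -0.088 0 0 50" --pt "0 0 0 -0.088 0 0 50" --pt "0 0 0 -0.088 0 0 50" --pt "0 0 0 -0.088 0 0 50"

```text
t: 2.25
tool_pos: [587.1, -231.2, 203.3]
tcp_rot: [-3.141, -0.001, 1.873]
wrist_force: [0.7, 0.4, -0.1]
grip_width: 0.499
grasp_force: 0.0
```

```bash
python3 -c "
from h import *
go((594,-232,6,107.4))
c=cam('wrist');save(c,'w1.png')"
```

```text
t 2.25 at [ 587.1 -231.2  203.3] yaw 107.3 F [ 0.7  0.4 -0.1] w 0.5
[-0.01 -0.01 -0.01] [-0.003   0.0065  0.1973]
```

View pics/w1.png

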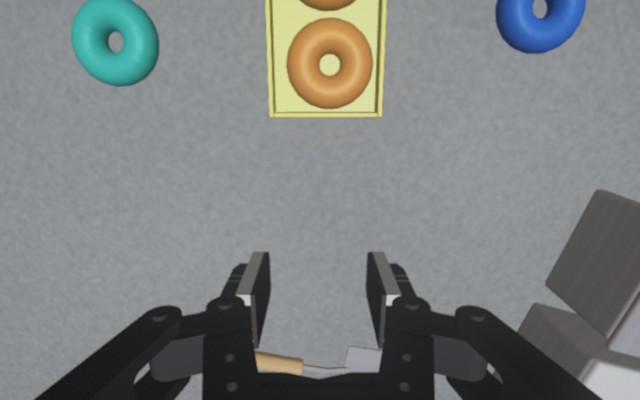

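The wrist picture shows the tray's near end at (270,117)-(382,117), square to the fingers, with the scraper behind at (275,360).

```bash
python3 -c "
from h import *
c=cam('wrist')
a,b=onz(c,(270,117),26),onz(c,(382,117),26)
m=(a+b)/2;d=b-a;print(a,b,m,np.linalg.norm(d),np.degrees(np.arctan2(d[1],d[0])))
t=np.radians(107.4);u=np.array([np.cos(t),np.sin(t)])
print(onz(cam('top'),(475,200),10))
q=m[:2]-50*u;print(q);go((*q,6,107.4))"
```

```text
[ 531.66880996 -189.66895221   26.        ] [ 626.5949558  -159.80855885   26.        ] [ 579.13188288 -174.73875553   26.        ] 99.51189002598264 17.46172334553017
[ 509.8947046  -472.32661689   10.        ]
[ 594.08392249 -222.45077196]
t 2.4 at [ 587.7 -228.   203.7] yaw 107.6 F [0.  0.8 0.5] w 0.5
[ 0.   -0.01  0.03] [0.003  0.0077 0.1977]
```

```bash
python3 -c "
from h import *
c=cam('top');print('teal',onz(c,(341.5,231.8),15),onz(c,(387.5,237),15))
C=np.array([553.7,-93.6])
def ax(a): a=np.radians(a);v=np.array([np.cos(a),np.sin(a)]);return v,np.array([-v[1],v[0]])
v,u=ax(17.4);C=C-46*u
T=[(*(C+116*u-75*v),z,17.4) for z in(203,6)]+[(*(C+116*ax(a)[1]-s*ax(a)[0]),6,a) for a,s in((17.4,61),(14,61),(10,61),(6,61),(2.9,61))]
print(np.round(T,1));go(*T[:1]);print(r.observe()['joints'][6])"
```

```text
teal [398.49282868 -14.50664335  15.        ] [ 381.52138842 -169.05664943   15.        ]
[[461.2 -49.2 203.   17.4]
 [461.2 -49.2   6.   17.4]
 [474.6 -45.    6.   17.4]
 [480.2 -39.7   6.   14. ]
 [487.2 -33.8   6.   10. ]
 [494.7 -28.5   6.    6. ]
 [500.7 -24.7   6.    2.9]]
t 2.45 at [ 587.7 -228.1  203.9] yaw 107.6 F [ 0.5  1.6 -0.7] w 0.5
[-1.000e-02 -1.000e-02  1.128e+01] [ 0.2087 -0.0665  0.0012]
0.8147569722760017
```

Emit:
drive_tool --pt "0 0 5.6 0.209 -0.067 0 0" --pt "0 0 5.6 0.209 -0.067 0 0" --pt "0 0 5.6 0.209 -0.067 0 0" --pt "0 0 5.6 0.209 -0.067 0 0" --pt "0 0 5.6 0.209 -0.067 0 0" --pt "0 0 5.6 0.209 -0.067 0 0" --pt "0 0 5.6 0.209 -0.067 0 0" --pt "0 0 5.6 0.209 -0.067 0 0"

```text
t: 3.25
tool_pos: [461.9, -51.8, 204.3]
tcp_rot: [3.14, 0.0, 1.094]
wrist_force: [-0.1, 0.2, -0.3]
grip_width: -0.003
grasp_force: 0.0
```

Emit:
drive_tool --pt "0 0 5.7 0 0 0 0" --pt "0 0 5.7 0 0 0 0" --pt "0 0 5.7 0 0 0 0" --pt "0 0 5.7 0 0 0 0" --pt "0 0 5.7 0 0 0 0" --pt "0 0 5.7 0 0 0 0" --pt "0 0 5.7 0 0 0 0" --pt "0 0 5.7 0 0 0 0"

```text
t: 4.05
tool_pos: [461.4, -52.0, 203.9]
tcp_rot: [3.141, -0.0, 0.298]
wrist_force: [-0.8, -0.1, 0.5]
grip_width: -0.0
grasp_force: 0.0
```

```bash
python3 -c "
from h import *
go((461.2,-49.2,60,17.4))
c=cam('wrist');save(c,'w2.png')"
```

```text
t 4.05 at [461.4 -52.  203.9] yaw 17.1 F [-0.8 -0.1  0.5] w -0.0
[ 0.01 -0.   -0.04] [ 0.0006 -0.0028  0.1439]
```

View pics/w2.png

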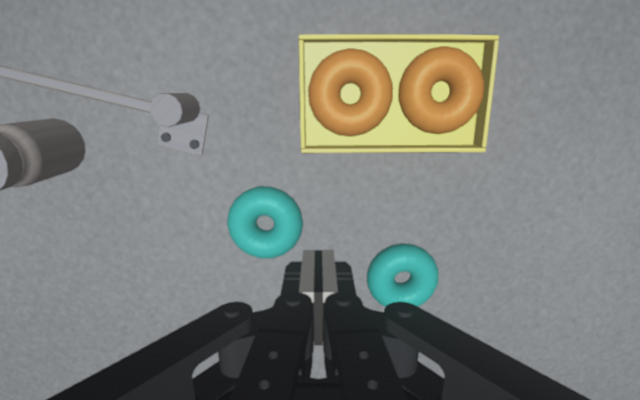

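The picture shows the tray's near long side at (303,152)-(486,152), with the turquoise rings clear to either side (265,222), (403,275). Next the descent beside the front-left of the tray.

```bash
python3 -c "
from h import *
c=cam('wrist')
a,b=onz(c,(302,152),26),onz(c,(486,152),26);d=a-b
print(a,b,np.linalg.norm(d),np.degrees(np.arctan2(-d[0],d[1])))
print(onz(c,(265,222),15),onz(c,(403,275),15))
f=proj(c,[461.2,-49.2,26]);print(f)
go((461.2,-49.2,7,17.4))"
```

```text
[480.23000513 -30.9071386   26.        ] [ 530.30969143 -193.0863796    26.        ] 169.73532687727447 17.160280580609303
[399.69904329 -15.18354643  15.        ] [ 384.18139736 -169.77449501   15.        ]
[315.11060572 177.10514852]
t 4.15 at [461.2 -51.6 203.9] yaw 17.0 F [ 0.2 -0.5 -0.4] w 0.0
[ 0.   -0.   -0.04] [ 0.0007 -0.0024  0.1969]
```

Emit:
drive_tool --pt "0 0 0 0 0 0.197 0" --pt "0 0 0 0 0 0.197 0" --pt "0 0 0 0 0 0.197 0" --pt "0 0 0 0 0 0.197 0" --pt "0 0 0 0 0 0.197 0" --pt "0 0 0 0 0 0.197 0"

```text
t: 4.75
tool_pos: [460.8, -51.6, 6.0]
tcp_rot: [-3.141, 0.002, 0.297]
wrist_force: [0.3, -1.0, -0.3]
grip_width: -0.003
grasp_force: 0.0
```

```bash
python3 -c "
from h import *
C=np.array([553.9,-95.5])
def ax(a): a=np.radians(a);v=np.array([np.cos(a),np.sin(a)]);return v,np.array([-v[1],v[0]])
v,u=ax(17.3);C=C-46*u
go(*[(*(C+116*ax(a)[1]-61*ax(a)[0]),7,a) for a in(17.3,15.5,13.5,11.5,9,7,5,2.9)])"
```

```text
t 4.75 at [460.8 -51.6   6. ] yaw 17.0 F [ 0.3 -1.  -0.3] w -0.0
[-0.01  0.01 -0.04] [ 0.0148 -0.0005 -0.0011]
[-0.01  0.01  0.19] [ 0.0185 -0.0024 -0.0011]
[-0.01  0.01  0.44] [ 0.0226 -0.0043 -0.0011]
[-0.01  0.01  0.69] [ 0.0268 -0.0061 -0.0011]
[-0.01  0.01  1.  ] [ 0.0321 -0.0082 -0.0011]
[-0.01  0.01  1.25] [ 0.0365 -0.0096 -0.0011]
[-0.    0.01  1.5 ] [ 0.0409 -0.0109 -0.0011]
[-0.    0.01  1.76] [ 0.0455 -0.0122 -0.0011]
```

Emit:
drive_tool --pt "0 0 0 0.003 0 0 0" --pt "0 0 0 0.006 0 0 0" --pt "0 0 0 0.009 0 0 0" --pt "0 0 0 0.012 0 0 0" --pt "0 0 0 0.015 -0.001 0 0" --pt "0 0 0.1 0.017 -0.002 0 0" --pt "0 0 0.2 0.0185 -0.0025 0 0" --pt "0 0 0.3 0.0205 -0.0035 0 0"

```text
t: 5.55
tool_pos: [479.0, -41.6, 6.8]
tcp_rot: [-3.141, 0.001, 0.254]
wrist_force: [-2.0, -0.4, 1.9]
grip_width: 0.001
grasp_force: 1.2
```

```bash
python3 -c "
from h import *
C=np.array([553.9,-95.5])
def ax(a): a=np.radians(a);v=np.array([np.cos(a),np.sin(a)]);return v,np.array([-v[1],v[0]])
v,u=ax(17.3);C=C-46*u
go(*[(*(C+116*ax(a)[1]-61*ax(a)[0]),7,a) for a in(13,11,9,7,5,2.9)])"
```

```text
t 5.55 at [479.  -41.6   6.8] yaw 14.6 F [-2.  -0.4  1.9] w 0.0
[-0.    0.01  0.19] [ 0.0033 -0.0007 -0.0002]
[-0.    0.01  0.44] [ 0.0075 -0.0027 -0.0002]
[-0.    0.01  0.69] [ 0.0117 -0.0045 -0.0002]
[-0.    0.01  0.94] [ 0.0159 -0.0061 -0.0002]
[-0.    0.01  1.19] [ 0.0203 -0.0076 -0.0002]
[-0.    0.01  1.46] [ 0.0249 -0.009  -0.0002]
```

Contact (about 2 N). Turning the tray on.

Emit:
drive_tool --pt "0 0 0.19 0.0033 -0.0007 0 0" --pt "0 0 0.44 0.0075 -0.0027 0 0" --pt "0 0 0.69 0.0117 -0.0045 0 0" --pt "0 0 0.94 0.016 -0.006 0 0" --pt "0 0 1.19 0.0203 -0.0076 0 0" --pt "0 0 1.46 0.025 -0.009 0 0" --pt "0 0 1.46 0.025 -0.009 0 0" --pt "0 0 1.46 0.015 -0.008 0 0"

```text
t: 6.35
tool_pos: [494.1, -29.5, 6.8]
tcp_rot: [3.141, -0.003, 0.055]
wrist_force: [-0.2, 0.3, 0.4]
grip_width: -0.005
grasp_force: 0.0
```

Emit:
drive_tool --pt "0 0 0 -0.01 0 0 0" --pt "0 0 0 -0.01 0 -0.05 0" --pt "0 0 0 -0.01 0 -0.1 0" --pt "0 0 0 -0.01 0 -0.15 0" --pt "0 0 0 -0.01 0 -0.19 0" --pt "0 0 0 -0.01 0 -0.19 0"

```text
t: 6.95
tool_pos: [484.5, -32.2, 201.6]
tcp_rot: [3.142, -0.011, 0.051]
wrist_force: [0.1, -0.4, -0.3]
grip_width: -0.0
grasp_force: 0.0
```

```bash
cat >> h.py <<'E'
def corners(c,z=26):
    "yellow+orange blob of the tray, bounding quad, cast on z"
    hsv=cv2.cvtColor(c['color'],cv2.COLOR_RGB2HSV)
    m=((hsv[...,1]>70)&(hsv[...,0]<38)&(hsv[...,2]>90)).astype(np.uint8)
    best=None
    for k in cv2.findContours(m,0,1)[0]:
        if cv2.contourArea(k)<800: continue
        P=np.array([onz(c,p,z)[:2] for p in cv2.convexHull(k)[:,0].astype(float)],np.float32)
        (x,y),(w,h),a=cv2.minAreaRect(P)
        if w>h: w,h,a=h,w,a-90
        if abs(w-100)<15 and abs(h-170)<15: best=(x,y,w,h,(a+90)%180-90)
    return best
def inbay(b,o=(553.1,91.0),a=2.9):
    t=np.radians(a); d=np.array(b[:2])-o
    return (d@[np.cos(t),np.sin(t)], d@[-np.sin(t),np.cos(t)], b[4]-a)
E
python3 -c "
from h import *
go((500,-30,200,2.9))
for n in('top','wrist'):
    c=cam(n);b=corners(c,25);print(n,b,b and inbay(b))
save(c,'w3.png')"
```

```text
t 6.95 at [484.5 -32.2 201.6] yaw 2.9 F [ 0.1 -0.4 -0.3] w -0.0
[ 0.   -0.08  0.  ] [ 0.0156 -0.0014  0.0018]
top None None
wrist (566.9695434570312, -93.84400939941406, 100.2513427734375, 170.50975036621094, 1.6905077695846558) (np.float64(4.499979634760377), np.float64(-185.30899122774343), -1.2094922304153441)
```

View pics/w3.png

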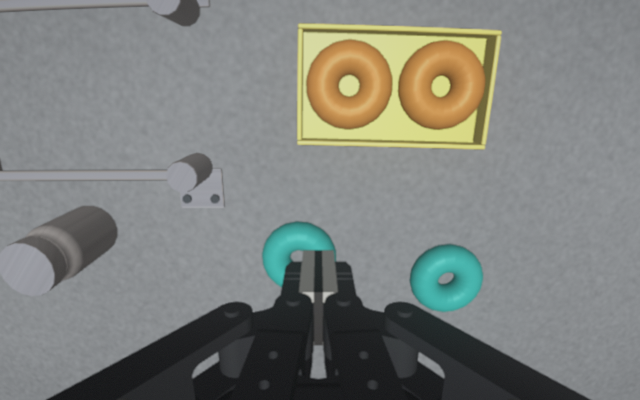

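The tray now lies at bay (4.5,-185), about 1° from straight; the near edge runs (298,144)-(485,149), and one post top shows at (182,178). Going behind it.

```bash
python3 -c "
from h import *
go((570.7,-219,200,91.7))"
```

```text
t 7.05 at [481.5 -30.5 197.3] yaw 2.9 F [ 0.   0.1 -0.4] w 0.0
[ -0.    -0.02 -11.09] [ 0.0794  0.1928 -0.0029]
```

Emit:
drive_tool --pt "0 0 -5.5 0.079 0.19 0 60" --pt "0 0 -5.5 0.079 0.19 0 60" --pt "0 0 -5.5 0.079 0.19 0 60" --pt "0 0 -5.5 0.079 0.19 0 60" --pt "0 0 -5.5 0.079 0.19 0 60" --pt "0 0 -11.1 0.079 0.19 0 60" --pt "0 0 -11.1 0.079 0.19 0 60" --pt "0 0 -11.1 0.079 0.19 0 60"

```text
t: 7.85
tool_pos: [569.0, -215.9, 194.1]
tcp_rot: [-3.137, -0.001, 1.257]
wrist_force: [0.1, 0.2, -0.0]
grip_width: 0.602
grasp_force: 0.0
```

Emit:
drive_tool --pt "0 0 -5 0 0 0 60" --pt "0 0 -5 0 0 0 60" --pt "0 0 -5 0 0 0 60" --pt "0 0 -5 0 0 0 60"

```text
t: 8.25
tool_pos: [569.0, -215.6, 194.3]
tcp_rot: [-3.138, -0.004, 1.858]
wrist_force: [-0.7, -0.1, -0.3]
grip_width: 0.599
grasp_force: 0.0
```

```bash
python3 -c "
from h import *
go((570.7,-219,7,91.7))
for n in('top','wrist'):
    c=cam(n);b=corners(c,25);print(n,b,b and inbay(b))
save(c,'w4.png')"
```

```text
t 8.25 at [ 569.  -215.6  194.3] yaw 106.4 F [-0.7 -0.1 -0.3] w 0.6
[-0.03 -0.03  1.84] [-0.0045  0.0012  0.1873]
top (564.5759887695312, -91.16101837158203, 104.23182678222656, 170.6700897216797, 0.3120070695877075) (np.float64(2.245230640172645), np.float64(-182.5083391842211), -2.5879929304122924)
wrist None None
```

View pics/w4.png

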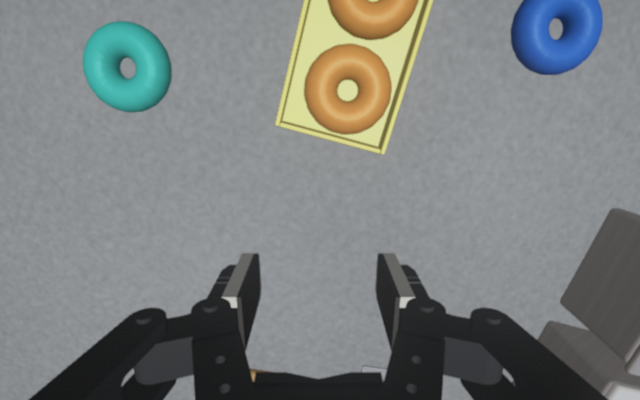

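Emit:
drive_tool --pt "0 0 0.9 -0.002 0.001 0.0 40" --pt "0 0 1.84 -0.004 0.001 0.05 40" --pt "0 0 1.84 -0.004 0.001 0.1 40" --pt "0 0 1.84 -0.004 0.001 0.15 40" --pt "0 0 1.84 -0.004 0.001 0.187 40" --pt "0 0 1.84 -0.004 0.001 0.187 40" --pt "0 0 1.84 -0.004 0.001 0.187 40"

```text
t: 9.05
tool_pos: [572.2, -220.0, 9.4]
tcp_rot: [-3.14, -0.001, 1.592]
wrist_force: [0.6, -0.4, 0.5]
grip_width: 0.4
grasp_force: 0.0
```

```bash
python3 -c "
from h import *
go((570.1,-197,6,91.7),(569.8,-188,6,91.7))
c=cam('wrist'); np.save('w.npy',c['color']); save(c,'w5.png')"
```

```text
t 9.05 at [ 572.2 -220.     9.4] yaw 91.2 F [ 0.6 -0.4  0.5] w 0.4
[-0.01 -0.   -0.06] [ 0.023  -0.0016  0.0034]
[-0.01 -0.   -0.06] [ 0.032  -0.0017  0.0034]
```

View pics/w5.png

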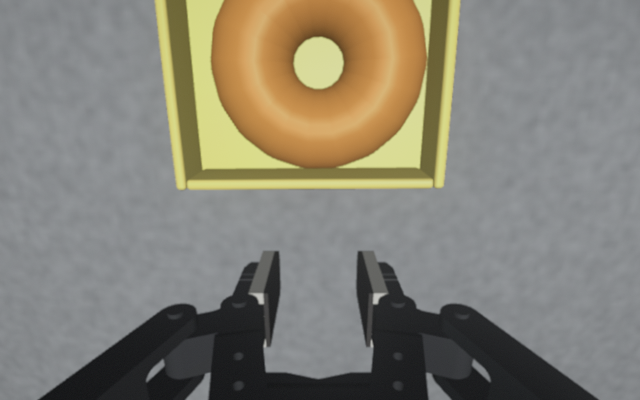

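The tray's end edge runs (180,188)-(440,187), square to the fingers and about 3 mm left of centre.

```bash
cat >> h.py <<'E'
def b2w(x,y,a=0,z=6,o=(553.1,91.0),A=2.9):
    t=np.radians(A); e=np.array([np.cos(t),np.sin(t)]); n=np.array([-e[1],e[0]])
    p=np.array(o)+x*e+y*n; return (p[0],p[1],z,90+A+a)
E
python3 -c "
from h import *
c=cam('wrist');a,b=onz(c,(180,188),26),onz(c,(441,187),26)
d=b-a;m=(a+b)/2;print(m,np.linalg.norm(d),np.degrees(np.arctan2(d[1],d[0])));print(inbay((*m[:2],0,0,0)))
print(inbay((*r.observe()['tool_pos'][:2],0,0,0)))
go(b2w(5,-285,-1.2),b2w(5,-281,-1.2),b2w(4,-262,-.5),b2w(3,-246,0))"
```

```text
[ 571.13506909 -178.82662817   26.        ] 98.9079431778579 1.442307944175961
(np.float64(4.360650177064532), np.float64(-270.39352381090896), -2.9)
(np.float64(5.2920342706940655), np.float64(-312.44201587680584), -2.9)
t 9.15 at [ 574.2 -220.8   12. ] yaw 91.3 F [ 0.2 -0.7  0.4] w 0.4
[ 0.03  0.01 -0.05] [ 0.0274 -0.0011  0.0059]
[ 0.03  0.01 -0.05] [ 0.0314 -0.0012  0.0059]
[ 0.03  0.01 -0.14] [ 0.0504 -0.0027  0.0059]
[ 0.02  0.01 -0.2 ] [ 0.0664 -0.0042  0.0058]
```

Emit:
drive_tool --pt "0 0 0 0.012 0 0.003 40" --pt "0 0 0 0.024 -0.001 0.004 40" --pt "0 0 0 0.029 -0.001 0.004 40" --pt "0 0 -0.05 0.034 -0.0015 0.004 40" --pt "0 0 -0.1 0.04 -0.002 0.004 40" --pt "0 0 -0.15 0.048 -0.003 0.004 40" --pt "0 0 -0.2 0.057 -0.004 0.004 40" --pt "0 0 -0.25 0.066 -0.005 0.004 40"

```text
t: 9.95
tool_pos: [566.6, -154.3, 6.3]
tcp_rot: [3.14, 0.001, 1.629]
wrist_force: [1.4, -2.9, 1.7]
grip_width: 0.399
grasp_force: 1.8
```

```bash
python3 -c "
from h import *
go(b2w(2,-230,0),b2w(0.5,-210,0))
print(inbay((*r.observe()['tool_pos'][:2],0,0,0)))
c=cam('wrist');hsv=cv2.cvtColor(c['color'],cv2.COLOR_RGB2HSV);m=((hsv[...,1]>70)&(hsv[...,0]<38)&(hsv[...,2]>90)).astype(np.uint8)
P=cv2.findContours(m,0,1)[0];P=max(P,key=cv2.contourArea)[:,0];bl=P[np.argmax(P[:,1]-P[:,0])];br=P[np.argmax(P.sum(1))];print(bl,br)
a,b=onz(c,bl,26),onz(c,br,26);d=b-a;print(np.linalg.norm(d),np.degrees(np.arctan2(d[1],d[0])),inbay((*((a+b)/2)[:2],0,0,0)))
c=cam('top');b=corners(c,25);print(b,b and inbay(b))
"
```

```text
t 9.95 at [ 566.6 -154.3    6.3] yaw 93.4 F [ 1.4 -2.9  1.7] w 0.4
[0.01 0.01 0.06] [0.0156 0.001  0.0003]
[0.01 0.01 0.06] [ 0.0356 -0.0003  0.0003]
(np.float64(1.1060876903822177), np.float64(-245.6444332832187), -2.9)
[183 263] [435 265]
98.75347811702159 2.820794482196179 (np.float64(-1.0473452735283058), np.float64(-233.6361717530399), -2.9)
None None
```

Emit:
drive_tool --pt "0 0 0.03 0.006 0 0 40" --pt "0 0 0.06 0.012 0 0 40" --pt "0 0 0.06 0.018 0.001 0 40" --pt "0 0 0.06 0.024 0.001 0 40" --pt "0 0 0.06 0.03 0.001 0 40" --pt "0 0 0.06 0.036 0.001 0 40" --pt "0 0 0.06 0.036 0.001 0 40"

```text
t: 10.75
tool_pos: [564.9, -115.6, 5.6]
tcp_rot: [-3.14, -0.002, 1.623]
wrist_force: [1.1, 0.2, -1.0]
grip_width: 0.403
grasp_force: 0.0
```

```bash
cat > e.py <<'E'
from h import *
print(inbay((*r.observe()['tool_pos'][:2],0,0,0)))
c=cam('wrist');hsv=cv2.cvtColor(c['color'],cv2.COLOR_RGB2HSV);m=((hsv[...,1]>70)&(hsv[...,0]<38)&(hsv[...,2]>90)).astype(np.uint8)
P=cv2.findContours(m,0,1)[0];P=max(P,key=cv2.contourArea)[:,0];bl=P[np.argmax(P[:,1]-P[:,0])];br=P[np.argmax(P.sum(1))]
a,b=onz(c,bl,26),onz(c,br,26);d=b-a;print(np.linalg.norm(d),np.degrees(np.arctan2(d[1],d[0])),inbay((*((a+b)/2)[:2],0,0,0)))
E
python3 e.py; python3 -c "
from h import *
go(b2w(0,-180,0))
save(cam('top'),'t2.png',(230,120,430,260),4)"
```

```text
(np.float64(1.2981281690006963), np.float64(-206.9041206472338), -2.9)
98.62766379887304 2.7961995788667386 (np.float64(-0.19981232843322339), np.float64(-194.8003895206214), -2.9)
t 10.8 at [ 564.9 -116.1    5.6] yaw 93.0 F [ 0.5 -0.2  0.5] w 0.4
[-0.01 -0.02  0.01] [ 0.0274 -0.0013 -0.0003]
```

View pics/t2.png

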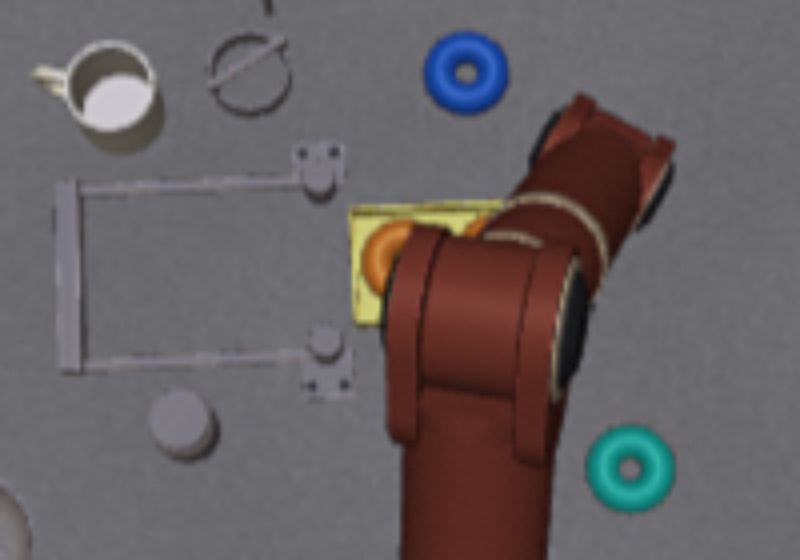

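The top crop shows the tray's leading end at (350,208)-(358,325) just before the posts (320,181), (325,339).

```bash
python3 -c "
from h import *
c=cam('top'); f=lambda u,v:(230+(u-1.5)/4,120+(v-1.5)/4)
a,b=onz(c,f(350,208),26),onz(c,f(358,325),26);print(a,b,np.linalg.norm(a-b),inbay((*((a+b)/2)[:2],0,0,0)))
hsv=cv2.cvtColor(c['color'],cv2.COLOR_RGB2HSV);m=((hsv[...,1]>70)&(hsv[...,0]<38)&(hsv[...,2]>90)).astype(np.uint8)
for u in (321,322,323): v=np.where(m[150:215,u])[0]+150; print(u,v.min(),v.max(),[inbay((*onz(c,(u,q),26)[:2],0,0,0))[0].round(1) for q in (v.min()-.5,v.max()+.5)])
for u,v in((320,181),(325,339)):print(inbay((*onz(c,f(u,v),50)[:2],0,0,0)))
"
```

```text
[602.90799928  68.81916444  26.        ] [501.71946756  61.26344748  26.        ] 101.47023115192583 (np.float64(-2.098586302276006), np.float64(-25.885670686313517), -2.9)
321 171 200 [np.float64(52.0), np.float64(-51.8)]
322 171 201 [np.float64(51.8), np.float64(-55.4)]
323 171 201 [np.float64(51.6), np.float64(-55.6)]
(np.float64(67.47910930334848), np.float64(-0.6234271183143139), -2.9)
(np.float64(-67.49034243725724), np.float64(0.6151929536386054), -2.9)
```

Emit:
drive_tool --pt "0 0 0 0.005 0 0 40" --pt "0 0 0 0.01 -0.0005 0 40" --pt "0 0 0 0.016 -0.0005 0 40" --pt "0 0 0 0.022 -0.001 0 40" --pt "0 0 0 0.028 -0.001 0 40" --pt "0 0 0 0.034 -0.001 0 40" --pt "0 0 0 0.04 -0.001 0 40" --pt "0 0 0 0.046 -0.001 0 40"

```text
t: 11.7
tool_pos: [561.8, -71.6, 5.9]
tcp_rot: [-3.142, 0.0, 1.621]
wrist_force: [0.6, -3.1, -0.2]
grip_width: 0.4
grasp_force: 1.0
```

```bash
python3 e.py; python3 -c "
from h import *
go(b2w(1,-110,0))"
```

```text
(np.float64(0.42180143433028405), np.float64(-162.8680427062758), -2.9)
98.86228973836164 2.6495355799436253 (np.float64(-1.0497107928686455), np.float64(-150.8926125301978), -2.9)
t 11.75 at [561.8 -70.1   5.9] yaw 93.0 F [ 0.2 -1.2  0.1] w 0.4
[-0.   -0.01  0.01] [ 0.0513  0.0005 -0.0001]
```

Leading end is past the posts, forces low (about 3 N). On.

Emit:
drive_tool --pt "0 0 0 0.006 0 0 40" --pt "0 0 0 0.013 0.0005 0 40" --pt "0 0 0 0.02 0.0005 0 40" --pt "0 0 0 0.027 0.0005 0 40" --pt "0 0 0 0.034 0.001 0 40" --pt "0 0 0 0.041 0.001 0 40" --pt "0 0 0 0.048 0.001 0 40" --pt "0 0 0 0.055 0.001 0 40"

```text
t: 12.55
tool_pos: [560.0, -16.7, 5.9]
tcp_rot: [3.142, 0.0, 1.621]
wrist_force: [0.8, -2.8, 0.5]
grip_width: 0.4
grasp_force: 1.3
```

```bash
python3 e.py; python3 -c "
from h import *
go(b2w(0.5,-50,0))"
```

```text
(np.float64(1.47060343449495), np.float64(-107.88458227348913), -2.9)
98.52458668554635 2.8912569281393043 (np.float64(0.14608665094764017), np.float64(-96.09878752559713), -2.9)
t 12.6 at [560.  -14.7   5.8] yaw 93.0 F [-0.1 -1.6  1.2] w 0.4
[-0.   -0.01  0.01] [ 0.0559 -0.0009 -0.0001]
```

Emit:
drive_tool --pt "0 0 0 0.006 0 0 40" --pt "0 0 0 0.013 0 0 40" --pt "0 0 0 0.02 0 0 40" --pt "0 0 0 0.027 -0.0005 0 40" --pt "0 0 0 0.034 -0.0005 0 40" --pt "0 0 0 0.041 -0.0005 0 40" --pt "0 0 0 0.048 -0.001 0 40" --pt "0 0 0 0.055 -0.001 0 40"

```text
t: 13.4
tool_pos: [556.1, 38.3, 5.9]
tcp_rot: [-3.141, 0.0, 1.621]
wrist_force: [-0.4, -3.3, 1.0]
grip_width: 0.397
grasp_force: 1.3
```

```bash
python3 e.py; python3 -c "
from h import *
go(b2w(0.8,0,0))"
```

```text
(np.float64(0.33073807423164414), np.float64(-52.82246237841623), -2.9)
99.23471230183524 2.6514263241664393 (np.float64(-0.9688139801268976), np.float64(-40.82110668761066), -2.9)
t 13.45 at [556.   40.2   5.8] yaw 93.0 F [ 0.  -1.8  0.3] w 0.39
[-0.   -0.01  0.01] [ 0.0508  0.0005 -0.0001]
```

Emit:
drive_tool --pt "0 0 0 0.006 0 0 40" --pt "0 0 0 0.013 0 0 40" --pt "0 0 0 0.02 0 0 40" --pt "0 0 0 0.027 0.0005 0 40" --pt "0 0 0 0.034 0.0005 0 40" --pt "0 0 0 0.041 0.0005 0 40" --pt "0 0 0 0.048 0.0005 0 40" --pt "0 0 0 0.054 0.0005 0 40"

```text
t: 14.25
tool_pos: [553.9, 92.5, 5.8]
tcp_rot: [-3.141, -0.0, 1.622]
wrist_force: [-0.1, -1.7, 0.3]
grip_width: 0.4
grasp_force: 1.3
```

```bash
python3 e.py; python3 -c "
from h import *
go(b2w(0.8,25,0))"
```

```text
(np.float64(0.8690916436270804), np.float64(1.4197974763011039), -2.9)
99.26009595497459 2.9218822607867083 (np.float64(-0.4387673535500116), np.float64(13.212277973198834), -2.9)
t 14.3 at [553.9  94.    5.8] yaw 93.0 F [ 0.5 -2.4  1. ] w 0.4
[-0.   -0.01  0.01] [ 0.022  -0.0001 -0.0002]
```

Now slowly to the bar: about 21 mm left, going on until the force rises.

Emit:
drive_tool --pt "0 0 0 0.004 0 0 40" --pt "0 0 0 0.008 0 0 40" --pt "0 0 0 0.012 0 0 40" --pt "0 0 0 0.015 0 0 40" --pt "0 0 0 0.0175 0 0 40" --pt "0 0 0 0.019 0 0 40" --pt "0 0 0 0.019 0 0 40"

```text
t: 15.0
tool_pos: [553.0, 111.2, 5.8]
tcp_rot: [-3.141, -0.0, 1.621]
wrist_force: [0.3, -0.2, 0.8]
grip_width: 0.398
grasp_force: 0.6
```

Emit:
drive_tool --pt "0 0 0 0.001 0 0 40" --pt "0 0 0 0.001 0 0 40"

```text
t: 15.2
tool_pos: [552.9, 111.7, 5.8]
tcp_rot: [-3.141, -0.0, 1.621]
wrist_force: [-0.2, -1.7, 0.1]
grip_width: 0.4
grasp_force: 0.8
```

Emit:
drive_tool --pt "0 0 0 0.001 0 0 40" --pt "0 0 0 0.001 0 0 40"

```text
t: 15.4
tool_pos: [552.9, 112.7, 5.8]
tcp_rot: [-3.141, -0.0, 1.621]
wrist_force: [0.5, -2.4, -0.5]
grip_width: 0.4
grasp_force: 0.9
```

Emit:
drive_tool --pt "0 0 0 0.001 0 0 40" --pt "0 0 0 0.001 0 0 40"

```text
t: 15.6
tool_pos: [552.9, 113.8, 5.8]
tcp_rot: [-3.141, -0.0, 1.621]
wrist_force: [0.9, -2.3, -0.5]
grip_width: 0.404
grasp_force: 0.9
```

Emit:
drive_tool --pt "0 0 0 0.001 0 0 40" --pt "0 0 0 0.001 0 0 40"

```text
t: 15.8
tool_pos: [552.9, 113.8, 5.8]
tcp_rot: [-3.142, 0.001, 1.621]
wrist_force: [0.5, -3.8, 0.1]
grip_width: 0.4
grasp_force: 1.8
```

Emit:
drive_tool --pt "0 0 0 0.001 0 0 40" --pt "0 0 0 0.001 0 0 40"

```text
t: 16.0
tool_pos: [553.0, 113.9, 5.9]
tcp_rot: [3.141, 0.002, 1.621]
wrist_force: [0.7, -5.6, -0.4]
grip_width: 0.396
grasp_force: 2.7
```

Movement has stopped and the force is rising: contact with the bar. Two small pushes more to seat it flat.

Emit:
drive_tool --pt "0 0 0 0.001 0 0 40" --pt "0 0 0 0.001 0 0 40"

```text
t: 16.2
tool_pos: [553.0, 113.9, 5.9]
tcp_rot: [3.141, 0.004, 1.62]
wrist_force: [-0.1, -6.8, -0.7]
grip_width: 0.4
grasp_force: 3.3
```

Emit:
drive_tool --pt "0 0 0 0.001 0 0 40" --pt "0 0 0 0.001 0 0 40"

```text
t: 16.4
tool_pos: [553.0, 113.9, 5.9]
tcp_rot: [3.141, 0.005, 1.619]
wrist_force: [0.6, -8.2, -1.1]
grip_width: 0.399
grasp_force: 4.0
```

```bash
python3 e.py
```

```text
(np.float64(1.0412399883585994), np.float64(22.835076138301787), -2.9)
99.20771154262378 2.531755419652653 (np.float64(-0.22847251727930984), np.float64(34.963471267710325), -2.9)
```

Emit:
drive_tool --pt "0 0 0 -0.005 0 0 40" --pt "0 0 0 -0.015 0 0 40" --pt "0 0 0 -0.03 0 0 40" --pt "0 0 0 -0.05 0 0 40" --pt "0 0 0 -0.05 0 -0.05 40" --pt "0 0 0 -0.06 0 -0.1 40" --pt "0 0 0 -0.1 0 -0.15 40" --pt "0 0 0 -0.15 0 -0.2 40"

```text
t: 17.25
tool_pos: [559.3, -7.6, 182.4]
tcp_rot: [3.14, -0.001, 1.624]
wrist_force: [0.1, -0.4, -0.3]
grip_width: 0.398
grasp_force: 0.0
```

Emit:
drive_tool --pt "0 0 0 -0.05 0 0 40" --pt "0 0 0 -0.1 0 0 40" --pt "0 0 0 -0.13 0 0 40" --pt "0 0 0 -0.13 0 0 40" --pt "0 0 0 -0.13 0 0 40"

```text
t: 17.75
tool_pos: [565.1, -138.4, 180.1]
tcp_rot: [-3.141, -0.001, 1.619]
wrist_force: [-0.7, 0.6, -0.4]
grip_width: 0.399
grasp_force: 0.0
```

```bash
python3 -c "
from h import *
c=cam('top');b=corners(c,25);print(b,b and inbay(b));save(c,'t3.png',(190,110,410,270),3.5)"
```

```text
(545.4536743164062, 211.00778198242188, 104.81027221679688, 171.1094512939453, 2.7756729125976562) (np.float64(-1.5649869489637602), np.float64(120.24094497570144), -0.12432708740234366)
```

View pics/t3.png

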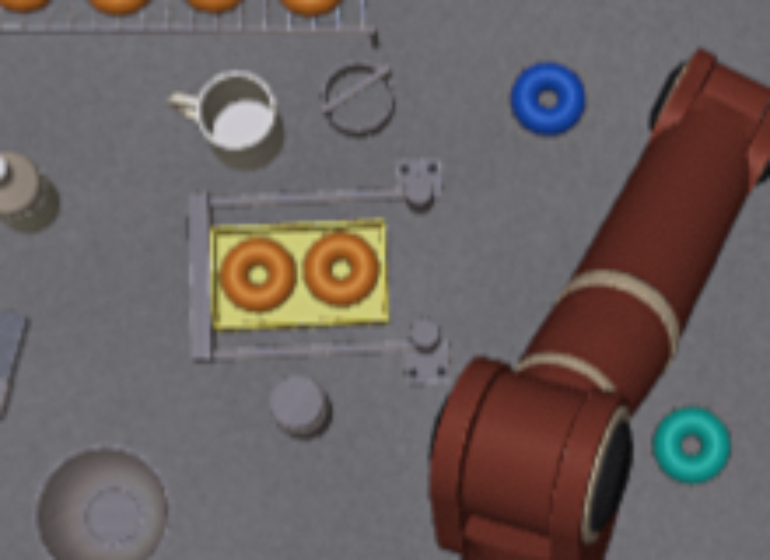

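The tray sits flat against the stop bar (edge at x≈212, y 228-328 in the crop), both doughnuts are in it, and nothing else has moved.

```bash
python3 -c "
from station import r
print(r.finish_job())"
```

```text
the job is handed in; nothing more can be done
None
```

The tray is home: it went endways between the posts and sits flat against the stop bar, measured at bay y = 120 mm and about 0.1° off straight, with both doughnuts still in it; I handed the job in at about 18 s, verdict not shown.

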